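Push the small silencer into the air block until it locks

TASK

Take the smaller of the two silencers from the wooden rack and push it stem down into the open port of the air block until the jaws inside have locked behind its stem, gently, so that the rubber seat at the bottom is not crushed. Then pull it upwards to prove that it holds, firmly (about 10 N) but without wrenching the lock, let it sink back and let go, leaving it locked in the port. Leave the bigger silencer in its rack and do not disturb the rest of the bench.

Things in the scene. Friction and masses are not known exactly. Their poses are not given: they have to be found in the camera images.
- silencer: Smaller silencer, 120 g, stem down in a rack hole. Origin: lowest point of the stem, on the axis; z up to the head. Above the origin, mm: nose 7 widening to 16 across at 0-10, stem 16 across at 10-20, lock groove 10 across at 20-27, flaring to 16 at 32, stem 16 at 32-62, steel flange 30 across at 62-66 (rests on the rack), round brass head 24 across at 66-100: grip here. Turn about z is free.
- big_silencer: The bigger silencer, in the other rack hole; to be left there. Same layout, stem 22 mm, flange 38 mm, head 32 mm across and 46 mm high.
- rack: Fixed wooden block 70 x 130 x 70 mm (x, y, z), origin at the centre of its underside, with two 25 mm holes right through it at y = +32 and -32 mm, x = 0. Either silencer may be in either hole.
- manifold: The air block: fixed aluminium block 70 x 120 x 80 mm (x, y, z), origin at the centre of its underside. Open port on top at x = 0, y = +30 mm; a closed port with a steel blanking cap 10 mm high at y = -30 mm; a short pipe stub with a brass nut leaves the side at -y, low down.
- port (a point): Centre of the open port's mouth on the block's top face, 80 mm above the bench; z up. Upright bore 17.5 mm across with a 3 mm chamfer. Inside it are two spring jaws and, 26 mm below the jaws' top, a springy seat where the nose comes to rest. How deep they sit differs each time and cannot be seen: jaws' top 12 to 28 mm below the mouth, seat 38 to 54 mm.
- jaw_a (a joint): One locking jaw in the port, unseen: metres spread from rest. 0 when empty and again when locked in the groove, about 0.0027 with the thick stem between the jaws. Pushing the nose past the jaws takes roughly 4 to 12 N; then the resistance drops, the jaws snap into the groove when the nose is 24 mm below their top, and 2 mm later the seat is felt. A push of about 15 N is enough.
- jaw_b (a joint): The opposite jaw, the same.
- collet (a joint): The sleeve that carries the jaws in the port, unseen: metres lifted, 0 at rest. Pulling up on a locked silencer lifts it, after about 2 mm of free play, against a spring (about 4 N to start, 2 N more per mm); it sinks back when the pull ends. A firm pull is about 10 N (lift about 3 mm) for half a second; a lift over 0.006 (16 N) wrenches the lock.
- seat (a joint): Metres by which the springy rubber seat at the bottom of the port is pressed in: 0 at rest. It is firm (12 N per mm) and is ruined when pressed in by more than 0.002, about 25 N.
- tin: Bystander: round steel tin with lid, 58 mm across, 55 mm high.
- tape: Bystander: paper tape roll, 68 mm across, 24 mm high.
- screwdriver: Bystander: screwdriver lying on the bench.
- mallet: Bystander: wooden hammer lying on the bench.
- offcut: Bystander: wooden offcut 90 x 50 x 30 mm.
- spanner: Bystander: steel spanner lying on the bench.

How it is judged (in metres and radians):
On the way, in this order (a step that is already met when the one before it is completed fails the run):
1. the small silencer is in the port with both jaws locked in its groove (z of silencer in the frame of port below -0.035 m and horizontal distance between silencer and port below 0.004 m and value of joint each of jaw_a, jaw_b below 0.001 m), for 0.2 s.
2. it is pulled upwards so that the locked jaws lift by more than 1.5 mm (about 7 N) and it holds (horizontal distance between silencer and port below 0.004 m and value of joint each of jaw_a, jaw_b below 0.001 m and z of silencer in the frame of port below -0.028 m and value of joint collet above 0.0015 m), for 0.15 s.
At the end, for the whole second after the job is handed in: The small silencer stands upright (within 0.1 rad) in the open port, its nose more than 35 mm below the mouth and its axis within 4 mm of the port's, both jaws closed in the groove (spread less than 1 mm), the jaw sleeve sunk back to within 1.5 mm, at rest and released (all of step 1 and value of joint collet below 0.0015 m and angle between silencer's own z axis and vertical below 0.1 rad and linear speed of silencer below 0.02 m/s); the robot touches nothing.
It fails at once if the lock is wrenched: the sleeve is lifted by more than 6 mm (about 16 N of pull) (value of joint collet above 0.006 m).
It fails at once if the rubber seat is crushed: pressed in by more than 2 mm (about 25 N) (value of joint seat above 0.002 m).
It fails at once if the silencer is pressed on the block with more than 40 N (contact force between silencer and manifold above 40 N).
It fails at once if the bigger silencer is moved by more than 15 mm (distance of big_silencer from where it was at the start of the episode above 0.015 m).
It fails at once if a bystander is moved by more than 30 mm (distance of any of tin, tape, screwdriver, mallet, offcut, spanner from where it was at the start of the episode above 0.03 m).
It also fails if it takes over 64 s, if anything falls off the work surface, if the arm or the gripper's body presses on something with over 40 N, if the wrist force passes 120 N, or if a joint passes its speed limit or range.

ROBOT

A 6-joint arm with a two-finger parallel gripper is mounted at the origin on the work surface. World frame = base frame: x ahead of the robot, y to its left, z up, the work surface at z = 0. Lengths are in m, angles in degrees, forces in N, time in s.
With the tool pointing down it reaches from about 0.375 to 0.9 m from the base axis. Payload 3.1 kg.
Tool frame: the origin (TCP) lies on the centre line of the jaws, within the pads' length; the fingertips stand 11 mm ahead of it and the grasp point (between the pads) lies 8 mm behind it; z points along the fingers, y is the line along which they close (so a half turn about z gives the same grasp; the last joint's range is limited). The gripper opens to 87 mm and grips with 3 to 60 N. Pads are 19 mm wide; open, the fingers measure 117 mm over their backs; the gripper's body (75 mm by 190 mm) begins 51 mm behind the grasp point.
Start: joints at [-86.832, 30.224, 82.088, -0, 67.689, -10.227], TCP at [0.145, -0.608, 0.234] pointing down, gripper open.
Joint ranges: [-176.69, 176.69], [-43.24, 126.21], [12.49, 139.97], [-82, 262], [0, 151.66], [-163.58, 163.58]. Speed limits (degrees/s): [159.86, 159.86, 180, 180, 180, 180].

INTERFACE

Orientations are given as a 3x3 rotation matrix whose columns are the frame's x, y, z axes.
In Python, from rig import * gives the robot as it stands.
- The arm moves only by the shell command python3 -m inch 'ROWS'. ROWS is JSON, a list of rows, each an object of numbers: "gripper": the opening in per cent of the stroke, from 0 (shut) to 100 (fully open); "dx", "dy", "dz": the shift along the tool's x, y, z in mm; "turn": the turn about the tool's z in rad. A call has 1 to 12 rows; each row is the pose to reach, as a shift and turn from the pose commanded when the call began, along the tool's axes at that moment; what a row does not reach only later rows make up. A row lasts 1/10 s, in which the tool goes at most 50 mm and 8.59 degrees, less where a joint would pass 70% of its speed; a pose out of reach is approached as far as the arm can. A call with a gripper value outside its range is refused whole. The fingers move at their own pace and stop on an object; the grip force is fixed at half the most. Time passes only in rows, so rows that repeat a pose let the fingers close. It gives the time, the measured TCP pose, the force and the opening at its end, in the units of the state.
- read_state(): the state, without advancing time (a new reading comes with each control period).
- capture(name): name is "side" or "top" or "wrist"; returns the picture (480x640x3 uint8, red, green, blue); there is no depth.
- get_calibration(name): a dict with "camera_matrix" (3x3 intrinsics, pixels), "k1" (the pictures are not rectified: a ray, as slopes to the right and down, at radius r is drawn at 1 + k1 r^2 times it, then the intrinsics apply), "world_to_cam" (4x4, takes a point from world to camera coordinates); the wrist camera has in their place "T_tool_cam" (4x4, takes a point from camera to tool coordinates, whose origin is the TCP and whose axes are the flange's). Camera axes: x right, y down, z forward; pixel columns grow to the right and rows downward; lengths in m; the calibration is good to about 2 mm. A picture is of the moment at which its call begins: read the wrist's pose just before it. get_calibration takes no time and is no camera call.
- hand_in(): hands the job in, once; it reports no verdict.
Trained networks look in the newest picture that a camera, given by its name, has taken for a name from the list of things; names that differ only in an ending like _2 or _b are one class to them, and where a whole thing is asked for, a point or a joint stands for the part that bears it (a point fixed in the world has none). Each returns a list of dicts, best first, with "score" (0 to 1); they miss things now and then, are a little off and sometimes report something else, mostly with a low value. They report only what shows in the picture. A call takes as long as a camera call.
- recognise(camera, query): "extent" ([centre column, centre row, width, height] in pixels, round what is visible of it).
The state is a dict: "time_s": time; "joint_positions": joint angles; "qvel": joint speeds; "tau": joint torques, N m; "position": TCP position; "tcp_rot": TCP orientation; "force": force on the tool from outside, world axes, zero at the start; "moment": the same for the moment, N m; "opening": opening from 0.0 (shut) to 1.0 (fully open).
Only numpy, scipy, OpenCV 4.12 (cv2) and the standard library are available. Lean on these libraries where they do the work, as an engineer would, in place of code of your own. Each camera call takes 0.05 s, during which the arm holds its last target. There are 200 camera calls.

## Working session

There is one attempt and no reset: what is moved stays moved. The work goes in short steps, Python scripts to look and compute and a shell command to move; the robot and the scene stay as the last step left them, time stands still between calls to the robot, and variables do not carry over. Pictures are saved under pics/ and viewed, on a budget of 10 in all, crops included, one or two more only if the job needs it, and the job is handed in when it is done.

```bash
ls; mkdir -p pics
cat > h.py <<'E'
from rig import *
import numpy as np, cv2
def cam(name):
    c=get_calibration(name); s=read_state()
    K=np.array(c["camera_matrix"])
    if name=="wrist":
        T=np.eye(4);T[:3,:3]=s["tcp_rot"];T[:3,3]=s["position"]
        W=T@np.array(c["T_tool_cam"])
    else: W=np.linalg.inv(np.array(c["world_to_cam"]))
    return K,c["k1"],W
def ray(cm,u,v):
    K,k1,W=cm
    d=np.array([(u-K[0,2])/K[0,0],(v-K[1,2])/K[1,1]]);x=d.copy()
    for _ in range(20): x=d/(1+k1*(x@x))
    return W[:3,3],W[:3,:3]@np.r_[x,1]
def atz(cm,u,v,z):
    o,d=ray(cm,u,v); return o+d*(z-o[2])/d[2]
def proj(cm,p):
    K,k1,W=cm; q=np.linalg.inv(W)@np.r_[p,1]; x=q[:2]/q[2]; x=x*(1+k1*(x@x))
    return K[:2,:2]@x+K[:2,2]
def snap(name,f):
    cm=cam(name); im=np.array(capture(name)); cv2.imwrite("pics/"+f,im[:,:,::-1]); return cm,im
E
python3 - <<'E'
from h import *
for n in("top","side"):
    cm,im=snap(n,n+"0.png"); print(n,cm[2].round(3).tolist(),cm[1])
    for q in("silencer","big_silencer","rack","manifold","port"):
        try:
            for r in recognise(n,q)[:2]: print(q,round(r["score"],2),np.round(r["extent"],1), atz(cm,*r["extent"][:2],.08).round(3))
        except Exception as e: print(q,e)
print(read_state())
E
```

```text
pics
top [[-0.021, -0.984, 0.179, 0.379], [-1.0, 0.021, -0.002, 0.068], [-0.002, -0.179, -0.984, 1.079], [0.0, 0.0, 0.0, 1.0]] 0.02173479923449753
silencer 0.83 [230.  251.9  19.6  20.2] [0.531 0.226 0.08 ]
big_silencer 0.67 [269.9 240.5  23.   28. ] [0.548 0.162 0.08 ]
rack 0.73 [250.8 249.4  87.   64.9] [0.534 0.193 0.08 ]
rack 0.66 [510.9 239.4 100.9  68.7] [ 0.542 -0.229  0.08 ]
manifold 0.92 [512.1 237.2 100.7  70.6] [ 0.546 -0.231  0.08 ]
side [[-0.876, -0.338, 0.345, 0.266], [-0.483, 0.588, -0.649, 0.661], [0.016, -0.735, -0.678, 0.672], [0.0, 0.0, 0.0, 1.0]] -0.04609159487813293
silencer 0.6 [300.  291.6  16.7  23.7] [0.534 0.226 0.08 ]
big_silencer 0.8 [312.6 261.4  17.1  34.8] [0.551 0.154 0.08 ]
big_silencer 0.17 [301.4 291.6  18.1  27.5] [0.532 0.225 0.08 ]
rack 0.86 [305.3 297.1  58.8  84.7] [0.52  0.232 0.08 ]
manifold 0.56 [390.  170.7  43.4  59.3] [ 0.541 -0.18   0.08 ]
port 0.9 [389.2 169.9  47.5  57.1] [ 0.544 -0.182  0.08 ]
{'time_s': 0.6, 'joint_positions': array([-8.68307385e+01,  3.02208174e+01,  8.20887566e+01,  1.26679900e-04,
        6.76914832e+01, -1.02271136e+01]), 'qvel': array([-0.02485111, -0.03466952,  0.04939547,  0.04760979,  0.05288584,
        0.05027119]), 'tau': array([ 7.88116467e-04, -4.39741731e+01, -1.76890665e+01,  6.32429612e-02,
        5.06513275e-02, -3.88180479e-05]), 'position': array([ 0.1448328 , -0.60794374,  0.23357136]), 'tcp_rot': array([[ 9.72790733e-01,  2.31685542e-01,  1.02224639e-06],
       [ 2.31685542e-01, -9.72790732e-01,  1.85366393e-05],
       [ 5.28910313e-06, -1.77954312e-05, -1.00000000e+00]]), 'force': array([0.49410698, 0.19199671, 1.02776084]), 'moment': array([ 0.0038097 ,  0.02376642, -0.05903709]), 'opening': 0.9982892037962647}
```

View pics/top0.png

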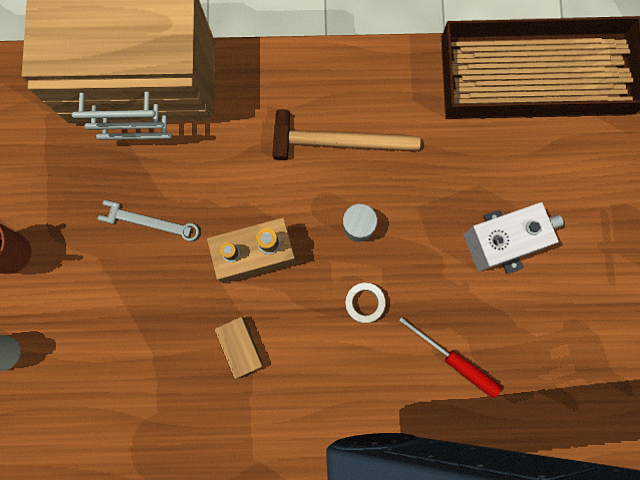

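View pics/side0.png

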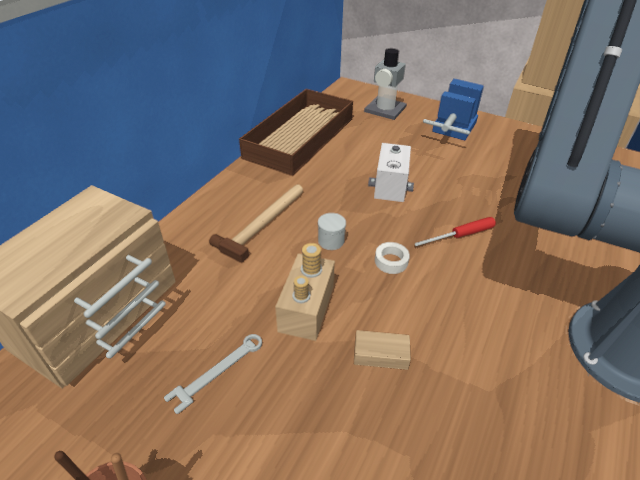

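Run:
```python
from h import *
t=cam("top");s=cam("side")
S=atz(t,229.5,250,.1);B=atz(t,267,238.5,.11);P=atz(t,498,240,.08)
print(S,B,P,np.linalg.norm((S-B)[:2]))
print("side",atz(s,300.5,290,.09),atz(s,311.5,258,.097),atz(s,394,164,.08))
for n,p in(("S",S),("P",P)):print(n,np.linalg.norm(p[:2]),np.degrees(np.arctan2(p[1],p[0])))
d=(B-S)[:2];print("rack line deg",np.degrees(np.arctan2(d[1],d[0])))
p=read_state();R=p["tcp_rot"]
print("shift tool mm to above S z.25", 1000*R.T@(np.r_[S[:2],.25]-p["position"]))
print("T_tool_cam",np.round(get_calibration("wrist")["T_tool_cam"],3).tolist())
c=[atz(t,*q,.08) for q in((543,204),(560,245),(480,271),(466,228))];print(np.round(c,3))
```

```text
[0.53111099 0.22380341 0.1       ] [0.54663246 0.16330194 0.11      ] [ 0.54147675 -0.20827469  0.08      ] 0.062460738089939835
side [0.53064659 0.23028136 0.09      ] [0.54839332 0.16260705 0.097     ] [ 0.54328709 -0.2102617   0.08      ]
S 0.5763391833429102 22.849938434461787
P 0.5801512052765393 -21.038838847855825
rack line deg -75.61125343098638
shift tool mm to above S z.25 [ 568.47172564 -719.62114309  -16.41282791]
T_tool_cam [[-0.0, -0.956, -0.292, 0.081], [1.0, -0.0, -0.001, 0.0], [0.001, -0.292, 0.956, -0.151], [0.0, 0.0, 0.0, 1.0]]
[[ 0.6   -0.286  0.08 ]
 [ 0.531 -0.307  0.08 ]
 [ 0.492 -0.176  0.08 ]
 [ 0.562 -0.158  0.08 ]]
```

```bash
R='{"dx":478,"dy":-297,"dz":-16,"turn":-1.588}'; python3 -m inch '[{"dx":40,"dy":-25,"dz":-16,"turn":-0.14},{"dx":80,"dy":-50,"dz":-16,"turn":-0.28},{"dx":120,"dy":-75,"dz":-16,"turn":-0.42},{"dx":160,"dy":-100,"dz":-16,"turn":-0.56},{"dx":200,"dy":-125,"dz":-16,"turn":-0.7},{"dx":240,"dy":-150,"dz":-16,"turn":-0.84},{"dx":280,"dy":-175,"dz":-16,"turn":-0.98},{"dx":320,"dy":-200,"dz":-16,"turn":-1.12},{"dx":360,"dy":-224,"dz":-16,"turn":-1.26},{"dx":400,"dy":-249,"dz":-16,"turn":-1.4},{"dx":440,"dy":-273,"dz":-16,"turn":-1.54},{"dx":478,"dy":-297,"dz":-16,"turn":-1.588}]'
python3 - <<'E'
from h import *
cm,im=snap("wrist","w1.png");p=read_state();print(p["position"],p["force"],p["tcp_rot"].round(3).tolist(),p["time_s"])
for q in("port","manifold"):
    for r in recognise("wrist",q)[:2]: print(q,r, atz(cm,*r["extent"][:2],.08).round(4))
E
```

```text
[ 0.14479136 -0.607994    0.23359484] [-0.45533299 -0.63835187 -0.20561025] [[0.973, 0.232, -0.0], [0.232, -0.973, -0.0], [-0.0, 0.0, -1.0]] 0.65invalid input
```

View pics/w1.png

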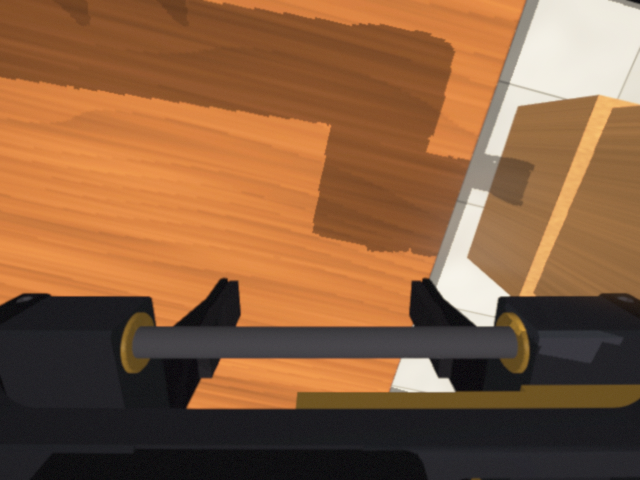

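The move was refused, so the arm didn't move: the picture shows only bare bench, with the fingers at rows 280-400. The rows probably need a gripper value too.

```bash
python3 -m inch '[{"gripper":100,"dx":40,"dy":-25,"dz":-16,"turn":-0.14},{"gripper":100,"dx":80,"dy":-50,"dz":-16,"turn":-0.28},{"gripper":100,"dx":120,"dy":-75,"dz":-16,"turn":-0.42},{"gripper":100,"dx":160,"dy":-100,"dz":-16,"turn":-0.56},{"gripper":100,"dx":200,"dy":-125,"dz":-16,"turn":-0.7},{"gripper":100,"dx":240,"dy":-150,"dz":-16,"turn":-0.84},{"gripper":100,"dx":280,"dy":-175,"dz":-16,"turn":-0.98},{"gripper":100,"dx":320,"dy":-200,"dz":-16,"turn":-1.12},{"gripper":100,"dx":360,"dy":-224,"dz":-16,"turn":-1.26},{"gripper":100,"dx":400,"dy":-249,"dz":-16,"turn":-1.4},{"gripper":100,"dx":440,"dy":-273,"dz":-16,"turn":-1.54},{"gripper":100,"dx":478,"dy":-297,"dz":-16,"turn":-1.588}]'
python3 - <<'E'
from h import *
cm,im=snap("wrist","w2.png");p=read_state();print(p["position"],p["force"],p["tcp_rot"].round(3).tolist(),p["time_s"])
for q in("port","manifold"):
    for r in recognise("wrist",q)[:2]: print(q,r, atz(cm,*r["extent"][:2],.08).round(4))
E
```

```text
time_s: 1.95
position: [0.5424, -0.2067, 0.2498]
tcp_rot: [[-0.252, 0.968, 0.001], [0.968, 0.252, -0.0], [-0.001, 0.001, -1.0]]
force: [1.0, -1.6, 0.2]
opening: 0.996
[ 0.54686679 -0.20159187  0.24997242] [3.71689332 1.96076251 0.19740885] [[-0.256, 0.967, 0.006], [0.967, 0.256, 0.003], [0.002, 0.007, -1.0]] 2.0
port {'extent': [326.4, 250.2, 98.5, 139.8], 'score': 0.75} [ 0.5522 -0.2331  0.08  ]
manifold {'extent': [325.2, 252.8, 96.0, 136.4], 'score': 0.81} [ 0.5517 -0.236   0.08  ]
```

View pics/w2.png

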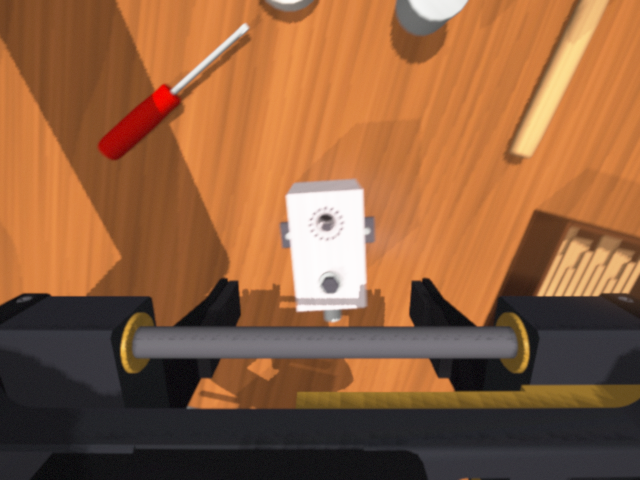

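The block is centred, with the open port at about (326,223) and the cap at (330,284). The arm was still settling, so I'll measure again.

```bash
cat >> h.py <<'E'
def portfit(im,c,r=25):
    g=cv2.GaussianBlur(cv2.cvtColor(im,cv2.COLOR_RGB2GRAY),(0,0),1)
    w=cv2.resize(im[c[1]-50:c[1]+50,c[0]-50:c[0]+50],(600,600),interpolation=cv2.INTER_CUBIC)
    return g,w
E
python3 - <<'E'
from h import *
print(read_state()["qvel"].round(2))
cm,im=snap("wrist","w3.png");print(read_state()["position"],read_state()["qvel"].round(2))
g,w=portfit(im,(326,223));cv2.imwrite("pics/c3.png",w[:,:,::-1])
cv2.imwrite("pics/c3.png",w[:,:,::-1])
for uv in((326,223),(325,222)):print(atz(cm,*uv,.08))
E
```

```text
[-3.47 -0.56  1.49 -1.62  0.22 -0.25]
[ 0.54140851 -0.20734519  0.24944135] [-2.64 -0.25  0.84 -0.25 -0.09  0.  ]
[ 0.54499595 -0.20629505  0.08      ]
[ 0.54383824 -0.20559393  0.08      ]
```

View pics/c3.png

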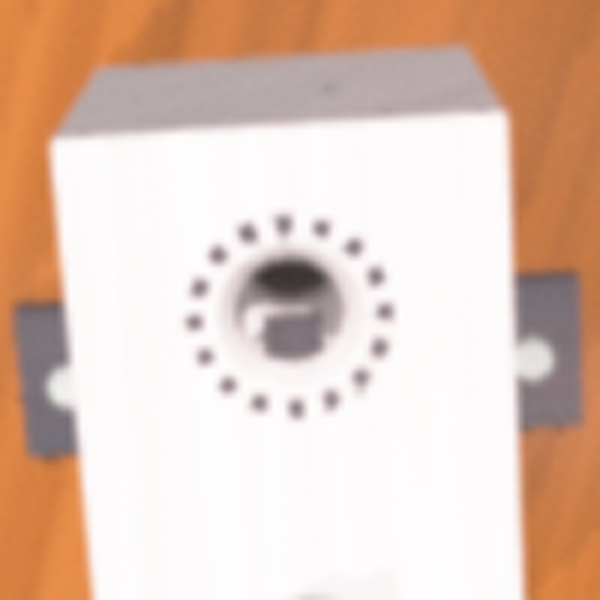

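```bash
cat >> h.py <<'E'
def ring(im,c):
    x0,y0=int(c[0])-30,int(c[1])-30
    g=cv2.resize(cv2.cvtColor(im,cv2.COLOR_RGB2GRAY)[y0:y0+60,x0:x0+60],None,fx=6,fy=6,interpolation=cv2.INTER_CUBIC)
    m=(g<170).astype(np.uint8)
    n,_,st,ce=cv2.connectedComponentsWithStats(m)
    p=[ce[i] for i in range(1,n) if 30<st[i,4]<600 and 60<np.hypot(*(ce[i]-180))<140]
    e=cv2.fitEllipse(np.array(p,np.float32)); 
    return np.array(e[0])/6+[x0-.42,y0-.42],len(p),np.array(e[1])/6
E
python3 - <<'E'
from h import *
for i in range(3):
    cm=cam("wrist");im=np.array(capture("wrist"));u,n,e=ring(im,(324,225))
    print(u,n,e,atz(cm,*u,.08),cm[2][:3,3],read_state()["position"])
E
```

```text
[325.62880269 224.23835826] 16 [30.76265971 31.74937439] [ 0.54367968 -0.20879598  0.08      ] [ 0.52222059 -0.1294023   0.40008171] [ 0.54070852 -0.20823375  0.24943558]
[326.684599   223.46491567] 16 [30.71052806 31.83021037] [ 0.54370679 -0.20869632  0.08      ] [ 0.5217097  -0.13026481  0.40008753] [ 0.54036086 -0.20888468  0.24947199]
[327.24605377 222.97702098] 16 [30.91767375 31.69924164] [ 0.54376421 -0.20875456  0.08      ] [ 0.52146833 -0.13090014  0.40012985] [ 0.54018169 -0.20927485  0.24951896]
```

```bash
python3 -m inch '[{"gripper":100,"dx":42,"dy":10},{"gripper":100,"dx":84,"dy":20},{"gripper":100,"dx":128,"dy":30},{"gripper":100,"dx":172,"dy":41},{"gripper":100,"dx":216,"dy":51},{"gripper":100,"dx":260,"dy":62},{"gripper":100,"dx":304,"dy":72},{"gripper":100,"dx":346,"dy":82},{"gripper":80,"dx":382,"dy":91},{"gripper":60,"dx":408,"dy":97},{"gripper":60,"dx":420,"dy":100},{"gripper":60,"dx":422,"dy":101}]'; python3 -m inch '[{"gripper":60},{"gripper":60},{"gripper":60}]'
python3 - <<'E'
from h import *
cm,im=snap("wrist","w4.png");p=read_state();print(p["position"],p["tcp_rot"].round(3).tolist(),p["force"],p["qvel"].round(1))
for q in("silencer","big_silencer"):
    for r in recognise("wrist",q)[:2]: print(q,r, atz(cm,*r["extent"][:2],.09).round(4))
E
```

```text
[ 0.5401248  -0.20942506  0.24955301] [[-0.246, 0.969, -0.0], [0.969, 0.246, -0.0], [0.0, -0.0, -1.0]] [-0.57137567 -0.19738878 -1.02731212] [-0.3 -0.1 -0.1  0.1 -0.   0.1]invalid input
invalid input
```

View pics/w4.png

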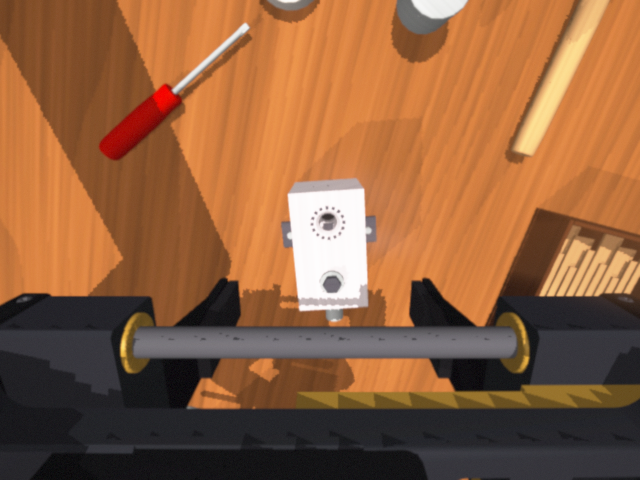

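The move was refused again, so the picture still shows the port at (328,222). Evidently every row needs all five keys.

```bash
python3 -m inch '[{"gripper":100,"dx":42,"dy":10,"dz":0,"turn":0},{"gripper":100,"dx":84,"dy":20,"dz":0,"turn":0},{"gripper":100,"dx":128,"dy":30,"dz":0,"turn":0},{"gripper":100,"dx":172,"dy":41,"dz":0,"turn":0},{"gripper":100,"dx":216,"dy":51,"dz":0,"turn":0},{"gripper":100,"dx":260,"dy":62,"dz":0,"turn":0},{"gripper":100,"dx":304,"dy":72,"dz":0,"turn":0},{"gripper":100,"dx":346,"dy":82,"dz":0,"turn":0},{"gripper":80,"dx":382,"dy":91,"dz":0,"turn":0},{"gripper":60,"dx":408,"dy":97,"dz":0,"turn":0},{"gripper":60,"dx":420,"dy":100,"dz":0,"turn":0},{"gripper":60,"dx":422,"dy":101,"dz":0,"turn":0}]' && python3 -m inch '[{"gripper":60,"dx":0,"dy":0,"dz":0,"turn":0},{"gripper":60,"dx":0,"dy":0,"dz":0,"turn":0},{"gripper":60,"dx":0,"dy":0,"dz":0,"turn":0}]'
python3 - <<'E'
from h import *
cm,im=snap("wrist","w5.png");p=read_state();print(p["position"],p["tcp_rot"].round(3).tolist(),p["force"],p["qvel"].round(1))
for q in("silencer","big_silencer"):
    for r in recognise("wrist",q)[:2]: print(q,r, atz(cm,*r["extent"][:2],.09).round(4))
E
```

```text
time_s: 3.65
position: [0.534, 0.2259, 0.2495]
tcp_rot: [[-0.249, 0.968, 0.0], [0.968, 0.249, -0.0], [-0.0, -0.0, -1.0]]
force: [0.5, -0.3, 0.2]
opening: 0.726
time_s: 3.95
position: [0.5343, 0.2242, 0.2496]
tcp_rot: [[-0.247, 0.969, -0.0], [0.969, 0.247, -0.0], [-0.0, -0.0, -1.0]]
force: [-0.0, 0.6, 0.1]
opening: 0.608
[0.53427315 0.224326   0.24958675] [[-0.247, 0.969, -0.0], [0.969, 0.247, -0.0], [-0.0, -0.0, -1.0]] [-0.32067521  0.00461273 -0.43612379] [ 0.4  0.  -0.1  0.   0.1  0.1]
silencer {'extent': [322.7, 219.9, 33.4, 40.1], 'score': 0.73} [0.5323 0.2285 0.09  ]
```

Run:
```python
import cv2
im=cv2.imread("pics/w5.png");cv2.imwrite("pics/c5.png",cv2.resize(im[150:340,200:450],None,fx=3,fy=3))
```

```text
(no output)
```

View pics/c5.png

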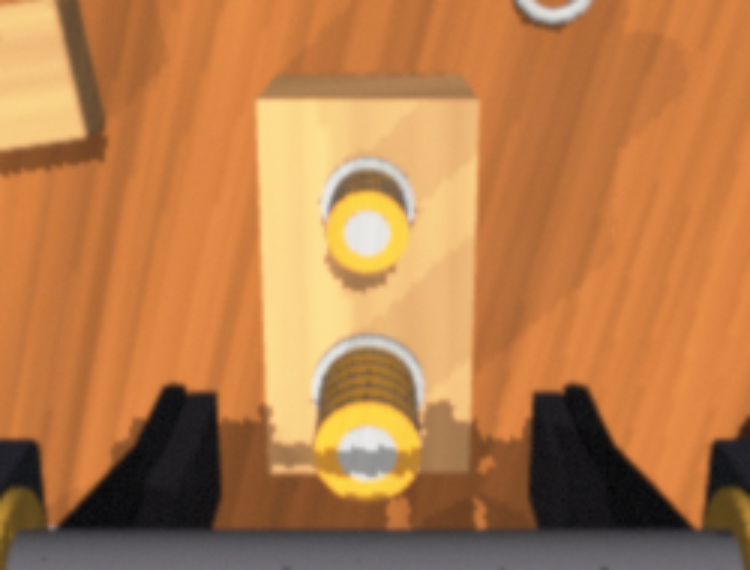

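Small head top is at (322.7,227.7) and its flange at about (322.7,218); the big one is at (322,300).

Run:
```python
from h import *
cm=cam("wrist");p=read_state();R=p["tcp_rot"]
for u,v,z in((322.7,227.7,.108),(322.7,218,.074)):
    q=atz(cm,u,v,z);print(q,(1000*R.T@(q-p["position"])).round(1))
```

```text
[0.53300609 0.22660804 0.108     ] [  2.1  -0.7 141.6]
[0.53271829 0.22706148 0.074     ] [  2.6  -0.9 175.6]
```

```bash
python3 -m inch '[{"gripper":50,"dx":1,"dy":0,"dz":25,"turn":0},{"gripper":50,"dx":2.3,"dy":-0.8,"dz":55,"turn":0},{"gripper":50,"dx":2.3,"dy":-0.8,"dz":85,"turn":0},{"gripper":50,"dx":2.3,"dy":-0.8,"dz":112,"turn":0},{"gripper":50,"dx":2.3,"dy":-0.8,"dz":135,"turn":0},{"gripper":50,"dx":2.3,"dy":-0.8,"dz":150,"turn":0},{"gripper":50,"dx":2.3,"dy":-0.8,"dz":158,"turn":0},{"gripper":50,"dx":2.3,"dy":-0.8,"dz":161,"turn":0},{"gripper":50,"dx":2.3,"dy":-0.8,"dz":161,"turn":0},{"gripper":50,"dx":2.3,"dy":-0.8,"dz":161,"turn":0}]' && python3 -m inch '[{"gripper":0,"dx":0,"dy":0,"dz":0,"turn":0},{"gripper":0,"dx":0,"dy":0,"dz":0,"turn":0},{"gripper":0,"dx":0,"dy":0,"dz":0,"turn":0},{"gripper":0,"dx":0,"dy":0,"dz":0,"turn":0},{"gripper":0,"dx":0,"dy":0,"dz":0,"turn":0},{"gripper":0,"dx":0,"dy":0,"dz":0,"turn":0}]'
```

```text
time_s: 5.1
position: [0.5334, 0.2277, 0.0894]
tcp_rot: [[-0.248, 0.969, 0.002], [0.969, 0.248, 0.0], [-0.0, 0.002, -1.0]]
force: [0.3, 0.2, 0.8]
opening: 0.5
time_s: 5.7
position: [0.5323, 0.2275, 0.0889]
tcp_rot: [[-0.248, 0.969, -0.001], [0.969, 0.248, -0.0], [-0.0, -0.001, -1.0]]
force: [-1.6, -0.2, 4.5]
opening: 0.265
```

```bash
python3 -m inch '[{"gripper":0,"dx":0,"dy":0,"dz":-6,"turn":0},{"gripper":0,"dx":0,"dy":0,"dz":-18,"turn":0},{"gripper":0,"dx":0,"dy":0,"dz":-36,"turn":0},{"gripper":0,"dx":0,"dy":0,"dz":-56,"turn":0},{"gripper":0,"dx":0,"dy":0,"dz":-76,"turn":0},{"gripper":0,"dx":0,"dy":0,"dz":-94,"turn":0},{"gripper":0,"dx":0,"dy":0,"dz":-108,"turn":0},{"gripper":0,"dx":0,"dy":0,"dz":-116,"turn":0},{"gripper":0,"dx":0,"dy":0,"dz":-120,"turn":0},{"gripper":0,"dx":0,"dy":0,"dz":-120,"turn":0}]'
python3 -m inch '[{"gripper":0,"dx":-20,"dy":-5,"dz":0,"turn":0},{"gripper":0,"dx":-60,"dy":-14,"dz":0,"turn":0},{"gripper":0,"dx":-104,"dy":-24,"dz":0,"turn":0},{"gripper":0,"dx":-150,"dy":-34,"dz":0,"turn":0},{"gripper":0,"dx":-196,"dy":-45,"dz":0,"turn":0},{"gripper":0,"dx":-242,"dy":-55,"dz":0,"turn":0},{"gripper":0,"dx":-288,"dy":-66,"dz":0,"turn":0},{"gripper":0,"dx":-332,"dy":-76,"dz":0,"turn":0},{"gripper":0,"dx":-372,"dy":-85,"dz":0,"turn":0},{"gripper":0,"dx":-402,"dy":-92,"dz":0,"turn":0},{"gripper":0,"dx":-420,"dy":-96,"dz":0,"turn":0},{"gripper":0,"dx":-425,"dy":-97,"dz":0,"turn":0}]'
python3 -m inch '[{"gripper":0,"dx":0,"dy":0,"dz":0,"turn":0},{"gripper":0,"dx":0,"dy":0,"dz":0,"turn":0},{"gripper":0,"dx":0,"dy":0,"dz":0,"turn":0},{"gripper":0,"dx":0,"dy":0,"dz":0,"turn":0},{"gripper":0,"dx":0,"dy":0,"dz":0,"turn":0}]'
python3 - <<'E'
from h import *
import cv2
cm,im=snap("wrist","w6.png");p=read_state();print(p["position"],p["tcp_rot"].round(4).tolist(),p["force"],p["opening"],p["qvel"].round(2))
print(proj(cm,[.5437,-.2088,.08]),proj(cm,p["position"]-[0,0,.081]))
cv2.imwrite("pics/c6.png",cv2.resize(im[150:350,200:450,::-1],None,fx=3,fy=3))
E
```

```text
time_s: 6.7
position: [0.5328, 0.2276, 0.2089]
tcp_rot: [[-0.248, 0.969, 0.001], [0.969, 0.248, 0.0], [-0.0, 0.001, -1.0]]
force: [-0.4, -0.1, -1.5]
opening: 0.268
time_s: 7.9
position: [0.5441, -0.2099, 0.2078]
tcp_rot: [[-0.246, 0.969, -0.001], [0.969, 0.246, 0.0], [0.001, -0.001, -1.0]]
force: [0.2, 0.2, -2.5]
opening: 0.267
time_s: 8.4
position: [0.5444, -0.2073, 0.2087]
tcp_rot: [[-0.25, 0.968, 0.0], [0.968, 0.25, 0.0], [0.0, 0.0, -1.0]]
force: [0.7, -0.2, -1.6]
opening: 0.267
[ 0.54438007 -0.20748511  0.20867092] [[-0.2493, 0.9684, 0.0], [0.9684, 0.2493, 0.0], [0.0, 0.0, -1.0]] [-0.45729846 -0.56004324 -1.17879097] 0.26464409436902625 [-0.35  0.05 -0.17 -0.05  0.12 -0.06]
[322.18473881 235.7274638 ] [323.16588085 253.28711715]
```

View pics/c6.png

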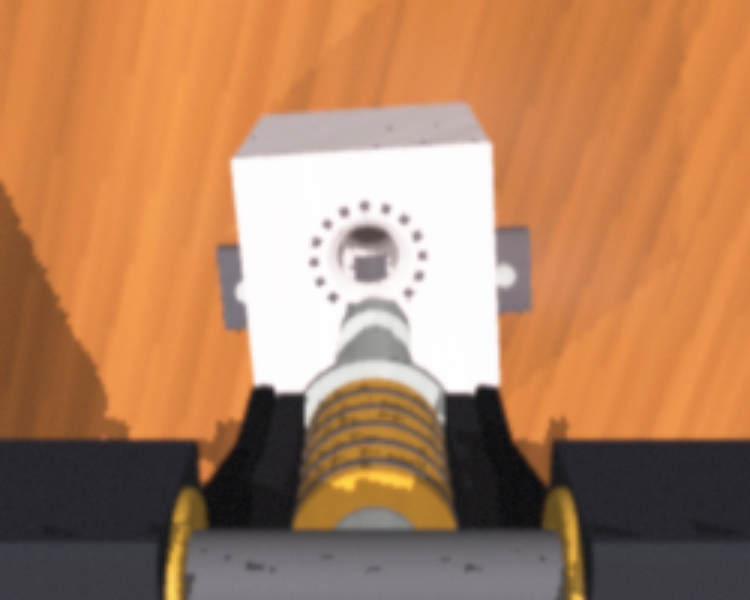

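Predicted and observed pixels agree within 1 px: the port ring is at (323,236) and the nose at about (324,253). I'll correct about 1.5 mm and go down to just below the mouth.

```bash
python3 -m inch '[{"gripper":0,"dx":-1.2,"dy":-0.7,"dz":8,"turn":0},{"gripper":0,"dx":-1.2,"dy":-0.7,"dz":20,"turn":0},{"gripper":0,"dx":-1.2,"dy":-0.7,"dz":32,"turn":0},{"gripper":0,"dx":-1.2,"dy":-0.7,"dz":40,"turn":0},{"gripper":0,"dx":-1.2,"dy":-0.7,"dz":43,"turn":0},{"gripper":0,"dx":-1.2,"dy":-0.7,"dz":43,"turn":0},{"gripper":0,"dx":-1.2,"dy":-0.7,"dz":43,"turn":0},{"gripper":0,"dx":-1.2,"dy":-0.7,"dz":43,"turn":0}]'
python3 -m inch '[{"gripper":0,"dx":0,"dy":0,"dz":2,"turn":0},{"gripper":0,"dx":0,"dy":0,"dz":4,"turn":0},{"gripper":0,"dx":0,"dy":0,"dz":6,"turn":0},{"gripper":0,"dx":0,"dy":0,"dz":6,"turn":0}]'
python3 -m inch '[{"gripper":0,"dx":0,"dy":0,"dz":2,"turn":0},{"gripper":0,"dx":0,"dy":0,"dz":4,"turn":0},{"gripper":0,"dx":0,"dy":0,"dz":4,"turn":0}]'
python3 -c "
from h import *
cm,im=snap('wrist','w7.png');p=read_state();print(p['position'],p['force'])
cv2.imwrite('pics/c7.png',cv2.resize(im[150:350,200:450,::-1],None,fx=3,fy=3))"
```

```text
time_s: 9.25
position: [0.5443, -0.2098, 0.166]
tcp_rot: [[-0.248, 0.969, 0.001], [0.969, 0.248, -0.001], [-0.001, 0.001, -1.0]]
force: [-0.4, 0.0, -1.5]
opening: 0.266
time_s: 9.65
position: [0.5437, -0.2094, 0.1592]
tcp_rot: [[-0.248, 0.969, -0.001], [0.969, 0.248, 0.0], [0.001, -0.0, -1.0]]
force: [0.3, -0.5, -1.6]
opening: 0.267
time_s: 9.95
position: [0.5437, -0.2094, 0.1552]
tcp_rot: [[-0.248, 0.969, -0.001], [0.969, 0.248, 0.0], [0.001, -0.0, -1.0]]
force: [-0.5, 0.9, -1.4]
opening: 0.271
[ 0.54379114 -0.209463    0.15532449] [ 0.72380056  0.80490064 -1.60484646]
```

View pics/c7.png

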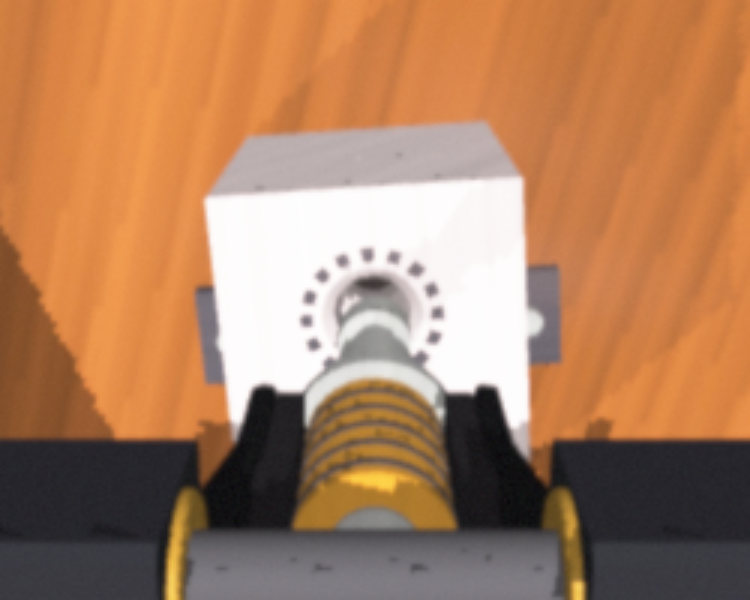

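The nose is in the mouth: ring centre x≈371, stem x≈374, about 0.5 mm off, with no contact force. I'll correct slightly and go on.

```bash
python3 -m inch '[{"gripper":0,"dx":0.4,"dy":-0.4,"dz":1,"turn":0},{"gripper":0,"dx":0.4,"dy":-0.4,"dz":2,"turn":0},{"gripper":0,"dx":0.4,"dy":-0.4,"dz":3,"turn":0},{"gripper":0,"dx":0.4,"dy":-0.4,"dz":3,"turn":0}]' | grep -E 'pos|force'
python3 -m inch '[{"gripper":0,"dx":0,"dy":0,"dz":1,"turn":0},{"gripper":0,"dx":0,"dy":0,"dz":2,"turn":0},{"gripper":0,"dx":0,"dy":0,"dz":3,"turn":0},{"gripper":0,"dx":0,"dy":0,"dz":3,"turn":0}]'| grep -E 'pos|force'
python3 -m inch '[{"gripper":0,"dx":0,"dy":0,"dz":1,"turn":0},{"gripper":0,"dx":0,"dy":0,"dz":2,"turn":0},{"gripper":0,"dx":0,"dy":0,"dz":2,"turn":0}]'| grep -E 'pos|force'
```

```text
position: [0.5433, -0.2091, 0.1524]
force: [-0.4, -0.3, -1.9]
position: [0.5432, -0.209, 0.1493]
force: [0.0, 0.7, -2.0]
position: [0.5432, -0.2091, 0.1473]
force: [-0.1, 1.1, -2.0]
```

```bash
python3 -m inch '[{"gripper":0,"dx":0,"dy":0,"dz":1,"turn":0},{"gripper":0,"dx":0,"dy":0,"dz":2,"turn":0},{"gripper":0,"dx":0,"dy":0,"dz":2,"turn":0}]'| grep -E 'pos|force'
python3 -m inch '[{"gripper":0,"dx":0,"dy":0,"dz":1,"turn":0},{"gripper":0,"dx":0,"dy":0,"dz":2,"turn":0},{"gripper":0,"dx":0,"dy":0,"dz":2,"turn":0}]'| grep -E 'pos|force'
python3 -m inch '[{"gripper":0,"dx":0,"dy":0,"dz":1,"turn":0},{"gripper":0,"dx":0,"dy":0,"dz":2,"turn":0},{"gripper":0,"dx":0,"dy":0,"dz":2,"turn":0}]'| grep -E 'pos|force'
python3 -m inch '[{"gripper":0,"dx":0,"dy":0,"dz":1,"turn":0},{"gripper":0,"dx":0,"dy":0,"dz":2,"turn":0},{"gripper":0,"dx":0,"dy":0,"dz":2,"turn":0}]'| grep -E 'pos|force'
python3 -m inch '[{"gripper":0,"dx":0,"dy":0,"dz":1,"turn":0},{"gripper":0,"dx":0,"dy":0,"dz":2,"turn":0},{"gripper":0,"dx":0,"dy":0,"dz":2,"turn":0}]'| grep -E 'pos|force'
```

```text
position: [0.5433, -0.2091, 0.1453]
force: [-0.3, 0.6, -1.9]
position: [0.5433, -0.2091, 0.1434]
force: [-1.1, 0.8, -1.3]
position: [0.5433, -0.2092, 0.1414]
force: [-0.5, 1.9, -0.8]
position: [0.5434, -0.2092, 0.1394]
force: [-0.2, 1.2, -1.4]
position: [0.5436, -0.2092, 0.1376]
force: [-1.1, 1.1, 0.7]
```

```bash
python3 -m inch '[{"gripper":0,"dx":0,"dy":0,"dz":1,"turn":0},{"gripper":0,"dx":0,"dy":0,"dz":2,"turn":0},{"gripper":0,"dx":0,"dy":0,"dz":2,"turn":0}]'| grep -E 'pos|force'
python3 -m inch '[{"gripper":0,"dx":0,"dy":0,"dz":1,"turn":0},{"gripper":0,"dx":0,"dy":0,"dz":2,"turn":0},{"gripper":0,"dx":0,"dy":0,"dz":2,"turn":0}]'| grep -E 'pos|force'
python3 -m inch '[{"gripper":0,"dx":0,"dy":0,"dz":1,"turn":0},{"gripper":0,"dx":0,"dy":0,"dz":2,"turn":0},{"gripper":0,"dx":0,"dy":0,"dz":2,"turn":0}]'| grep -E 'pos|force|open'
```

```text
position: [0.5437, -0.2095, 0.1357]
force: [-0.6, 1.3, 2.8]
position: [0.5439, -0.2096, 0.1337]
force: [-0.4, 0.6, 4.0]
position: [0.5435, -0.2091, 0.131]
force: [0.7, 1.1, -1.5]
opening: 0.265
```

```bash
python3 -m inch '[{"gripper":0,"dx":0,"dy":0,"dz":1,"turn":0},{"gripper":0,"dx":0,"dy":0,"dz":2,"turn":0},{"gripper":0,"dx":0,"dy":0,"dz":3,"turn":0},{"gripper":0,"dx":0,"dy":0,"dz":4,"turn":0},{"gripper":0,"dx":0,"dy":0,"dz":4,"turn":0}]'| grep -E 'pos|force'
python3 -m inch '[{"gripper":0,"dx":0,"dy":0,"dz":1,"turn":0},{"gripper":0,"dx":0,"dy":0,"dz":2,"turn":0},{"gripper":0,"dx":0,"dy":0,"dz":3,"turn":0},{"gripper":0,"dx":0,"dy":0,"dz":3,"turn":0}]'| grep -E 'pos|force'
python3 -m inch '[{"gripper":0,"dx":0,"dy":0,"dz":1,"turn":0},{"gripper":0,"dx":0,"dy":0,"dz":1,"turn":0}]'| grep -E 'pos|force'
python3 -m inch '[{"gripper":0,"dx":0,"dy":0,"dz":1,"turn":0},{"gripper":0,"dx":0,"dy":0,"dz":1,"turn":0}]'| grep -E 'pos|force'
```

```text
position: [0.5432, -0.2091, 0.1273]
force: [0.6, 1.7, 1.6]
position: [0.5432, -0.2091, 0.1243]
force: [-0.9, 2.2, 1.7]
position: [0.5432, -0.2091, 0.1233]
force: [-0.3, 2.1, 0.8]
position: [0.5432, -0.2091, 0.1223]
force: [-0.4, 2.1, 2.0]
```

```bash
python3 -m inch '[{"gripper":0,"dx":0,"dy":0,"dz":1,"turn":0},{"gripper":0,"dx":0,"dy":0,"dz":1,"turn":0}]'| grep -E 'pos|force'
python3 -m inch '[{"gripper":0,"dx":0,"dy":0,"dz":1,"turn":0},{"gripper":0,"dx":0,"dy":0,"dz":1,"turn":0}]'| grep -E 'pos|force'
python3 -m inch '[{"gripper":0,"dx":0,"dy":0,"dz":1,"turn":0},{"gripper":0,"dx":0,"dy":0,"dz":1,"turn":0}]'| grep -E 'pos|force'
python3 -m inch '[{"gripper":0,"dx":0,"dy":0,"dz":0.5,"turn":0},{"gripper":0,"dx":0,"dy":0,"dz":0.5,"turn":0}]'| grep -E 'pos|force'
```

```text
position: [0.5433, -0.2091, 0.1214]
force: [-1.0, 2.1, 2.1]
position: [0.5433, -0.2091, 0.1203]
force: [-0.4, 1.4, 1.8]
position: [0.5432, -0.2091, 0.1191]
force: [0.0, 1.7, -0.8]
position: [0.5433, -0.2091, 0.1187]
force: [-0.5, 2.1, -1.5]
```

The force dropped at TCP z≈0.1195, close to the predicted 0.1185, so the jaws look to have snapped in. Next I'll feel for the seat in 0.5 mm steps.

```bash
python3 -m inch '[{"gripper":0,"dx":0,"dy":0,"dz":0.5,"turn":0},{"gripper":0,"dx":0,"dy":0,"dz":0.5,"turn":0}]'| grep -E 'pos|force'
python3 -m inch '[{"gripper":0,"dx":0,"dy":0,"dz":0.5,"turn":0},{"gripper":0,"dx":0,"dy":0,"dz":0.5,"turn":0}]'| grep -E 'pos|force'
python3 -m inch '[{"gripper":0,"dx":0,"dy":0,"dz":0.4,"turn":0},{"gripper":0,"dx":0,"dy":0,"dz":0.4,"turn":0}]'| grep -E 'pos|force'
```

```text
position: [0.5433, -0.2091, 0.1183]
force: [-1.5, 2.4, -0.5]
position: [0.5433, -0.2091, 0.118]
force: [-1.8, 2.2, -0.7]
position: [0.5433, -0.2091, 0.1176]
force: [-1.1, 2.8, -0.9]
```

```bash
python3 -m inch '[{"gripper":0,"dx":0,"dy":0,"dz":0.5,"turn":0},{"gripper":0,"dx":0,"dy":0,"dz":0.5,"turn":0},{"gripper":0,"dx":0,"dy":0,"dz":0.5,"turn":0}]'| grep -E 'pos|force'
python3 -m inch '[{"gripper":0,"dx":0,"dy":0,"dz":0.4,"turn":0},{"gripper":0,"dx":0,"dy":0,"dz":0.4,"turn":0},{"gripper":0,"dx":0,"dy":0,"dz":0.4,"turn":0}]'| grep -E 'pos|force'
```

```text
position: [0.5433, -0.2091, 0.1171]
force: [-1.0, 2.2, -0.6]
position: [0.5434, -0.2092, 0.1169]
force: [-1.9, 2.7, 3.1]
```

Seat felt. Now the pull, in steps.

```bash
python3 -m inch '[{"gripper":0,"dx":0,"dy":0,"dz":-1,"turn":0},{"gripper":0,"dx":0,"dy":0,"dz":-2,"turn":0},{"gripper":0,"dx":0,"dy":0,"dz":-2,"turn":0}]'| grep -E 'pos|force'
python3 -m inch '[{"gripper":0,"dx":0,"dy":0,"dz":-0.5,"turn":0},{"gripper":0,"dx":0,"dy":0,"dz":-1,"turn":0},{"gripper":0,"dx":0,"dy":0,"dz":-1,"turn":0}]'| grep -E 'pos|force'
python3 -m inch '[{"gripper":0,"dx":0,"dy":0,"dz":-0.5,"turn":0},{"gripper":0,"dx":0,"dy":0,"dz":-1,"turn":0},{"gripper":0,"dx":0,"dy":0,"dz":-1,"turn":0}]'| grep -E 'pos|force'
```

```text
position: [0.5433, -0.2092, 0.1184]
force: [-1.7, 2.7, -2.4]
position: [0.5433, -0.2091, 0.1194]
force: [-1.2, 2.2, -4.8]
position: [0.5432, -0.2091, 0.1205]
force: [-0.9, 2.5, -7.2]
```

```bash
python3 -m inch '[{"gripper":0,"dx":0,"dy":0,"dz":-0.5,"turn":0},{"gripper":0,"dx":0,"dy":0,"dz":-1,"turn":0},{"gripper":0,"dx":0,"dy":0,"dz":-1,"turn":0}]'| grep -E 'pos|force'
python3 -m inch '[{"gripper":0,"dx":0,"dy":0,"dz":-0.5,"turn":0},{"gripper":0,"dx":0,"dy":0,"dz":-1,"turn":0},{"gripper":0,"dx":0,"dy":0,"dz":-1,"turn":0},{"gripper":0,"dx":0,"dy":0,"dz":-1,"turn":0},{"gripper":0,"dx":0,"dy":0,"dz":-1,"turn":0},{"gripper":0,"dx":0,"dy":0,"dz":-1,"turn":0}]'| grep -E 'pos|force|open'
```

```text
position: [0.5432, -0.2091, 0.1215]
force: [-0.5, 2.8, -7.8]
position: [0.5432, -0.2091, 0.1226]
force: [-1.2, 2.0, -9.8]
opening: 0.272
```

```bash
python3 -m inch '[{"gripper":0,"dx":0,"dy":0,"dz":-0.7,"turn":0},{"gripper":0,"dx":0,"dy":0,"dz":-0.7,"turn":0},{"gripper":0,"dx":0,"dy":0,"dz":-0.7,"turn":0},{"gripper":0,"dx":0,"dy":0,"dz":-0.7,"turn":0},{"gripper":0,"dx":0,"dy":0,"dz":-0.7,"turn":0},{"gripper":0,"dx":0,"dy":0,"dz":-0.7,"turn":0}]'| grep -E 'pos|force|open'
python3 -m inch '[{"gripper":0,"dx":0,"dy":0,"dz":1,"turn":0},{"gripper":0,"dx":0,"dy":0,"dz":2,"turn":0},{"gripper":0,"dx":0,"dy":0,"dz":3,"turn":0},{"gripper":0,"dx":0,"dy":0,"dz":4,"turn":0},{"gripper":0,"dx":0,"dy":0,"dz":5,"turn":0},{"gripper":0,"dx":0,"dy":0,"dz":5.5,"turn":0},{"gripper":0,"dx":0,"dy":0,"dz":5.5,"turn":0}]'| grep -E 'pos|force|time'
```

```text
position: [0.5432, -0.2091, 0.1233]
force: [-0.2, 1.9, -11.4]
opening: 0.263
time_s: 19.9
position: [0.5436, -0.2094, 0.119]
force: [-3.5, 3.1, 1.9]
```

```bash
python3 -m inch '[{"gripper":0,"dx":0,"dy":0,"dz":0,"turn":0},{"gripper":0,"dx":0,"dy":0,"dz":0,"turn":0},{"gripper":0,"dx":0,"dy":0,"dz":0,"turn":0},{"gripper":0,"dx":0,"dy":0,"dz":0,"turn":0}]'| grep -E 'pos|force|time'
```

```text
time_s: 20.3
position: [0.5436, -0.2094, 0.119]
force: [-3.4, 2.7, 0.3]
```

```bash
python3 -m inch '[{"gripper":50,"dx":0,"dy":0,"dz":0,"turn":0},{"gripper":50,"dx":0,"dy":0,"dz":0,"turn":0},{"gripper":50,"dx":0,"dy":0,"dz":0,"turn":0},{"gripper":50,"dx":0,"dy":0,"dz":0,"turn":0},{"gripper":50,"dx":0,"dy":0,"dz":0,"turn":0}]'
python3 -m inch '[{"gripper":60,"dx":0,"dy":0,"dz":-5,"turn":0},{"gripper":60,"dx":0,"dy":0,"dz":-15,"turn":0},{"gripper":60,"dx":0,"dy":0,"dz":-30,"turn":0},{"gripper":60,"dx":0,"dy":0,"dz":-50,"turn":0},{"gripper":60,"dx":0,"dy":0,"dz":-70,"turn":0},{"gripper":60,"dx":0,"dy":0,"dz":-90,"turn":0},{"gripper":60,"dx":0,"dy":0,"dz":-105,"turn":0},{"gripper":60,"dx":0,"dy":0,"dz":-110,"turn":0},{"gripper":60,"dx":0,"dy":0,"dz":-110,"turn":0},{"gripper":60,"dx":0,"dy":0,"dz":-110,"turn":0},{"gripper":60,"dx":0,"dy":0,"dz":-110,"turn":0}]'
python3 - <<'E'
from h import *
import cv2
cm,im=snap("wrist","w8.png");p=read_state();print(p["position"],p["force"])
for d in(.035,.038,.041,.044):print(d,proj(cm,[.5437,-.2088,.08-d+.1]),proj(cm,[.5437,-.2088,.08-d+.066]))
cv2.imwrite("pics/c8.png",cv2.resize(im[150:350,200:450,::-1],None,fx=3,fy=3))
E
```

```text
time_s: 20.8
position: [0.544, -0.2097, 0.1182]
tcp_rot: [[-0.248, 0.969, 0.001], [0.969, 0.248, -0.001], [-0.001, 0.001, -1.0]]
force: [-1.2, 0.9, 0.5]
opening: 0.492
time_s: 21.9
position: [0.5428, -0.2089, 0.227]
tcp_rot: [[-0.248, 0.969, -0.002], [0.969, 0.248, 0.001], [0.002, -0.001, -1.0]]
force: [-0.5, -0.5, -0.5]
opening: 0.594
[ 0.54288874 -0.2089384   0.22696924] [-0.27583216 -0.404482   -0.99057907]
0.035 [324.68323371 252.92046355] [324.72291802 239.00322595]
0.038 [324.68715294 251.54609367] [324.72597869 237.92976018]
0.041 [324.69098272 250.20306756] [324.7289775  236.87798083]
0.044 [324.69472609 248.89032614] [324.73191629 235.8472378 ]
```

View pics/c8.png

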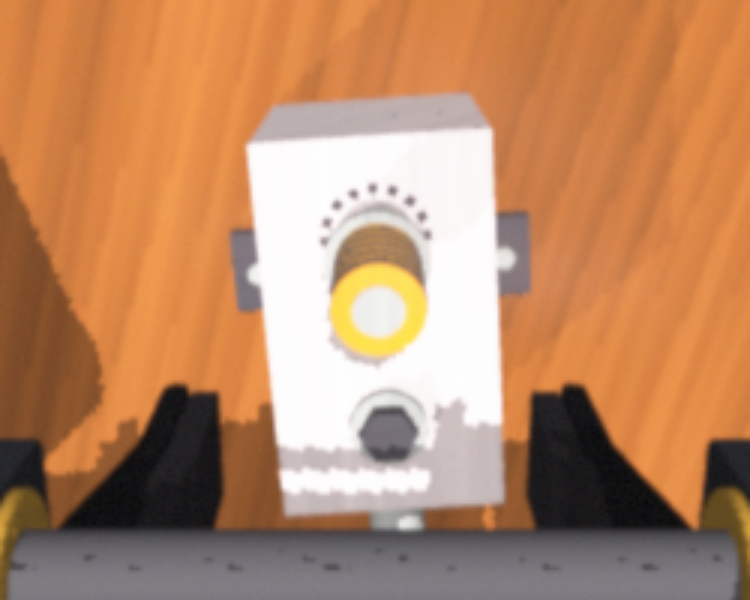

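Run:
```python
from h import *
cm=cam("wrist");R=read_state()["tcp_rot"]
P=np.array([.5437,-.2088,.08])
r=15.7/ (get_calibration("wrist")["camera_matrix"][0][0])*.33
print("ring r",r,"predicted far ring",proj(cm,P-R[:,0]*r),"seen 324.7,212.7")
for n,hint in(("top",None),("side",None)):
    c,im=snap(n,n+"9.png")
    for q in ("silencer","big_silencer"):
        for x in recognise(n,q)[:2]:print(n,q,round(x["score"],2),np.round(x["extent"],1))
    for d in(.036,.040,.044):print(d,"headtop",proj(c,P+[0,0,.1-d]).round(1),"flange",proj(c,P+[0,0,.066-d]).round(1))
    u,v=proj(c,P+[0,0,.04]).astype(int);cv2.imwrite("pics/%s9c.png"%n,cv2.resize(im[v-40:v+40,u-50:u+50,::-1],None,fx=5,fy=5))
a=[cv2.imread("pics/%s9c.png"%n) for n in("top","side")];cv2.imwrite("pics/c9.png",cv2.resize(np.hstack(a),(800,320)))
```

```text
ring r 0.01480446739245595 predicted far ring [324.69537225 244.79335713] seen 324.7,212.7
top silencer 0.73 [505.9 235.9  23.7  25.1]
top silencer 0.46 [252.8 249.6  88.2  68. ]
0.036 headtop [509.4 231.5] flange [503.3 235.4]
0.04 headtop [508.7 232. ] flange [502.6 235.9]
0.044 headtop [507.9 232.5] flange [501.9 236.3]
side silencer 0.55 [396.1 153.   13.8  25.4]
side silencer 0.35 [454.6 233.1  80.1  27.2]
side big_silencer 0.77 [309.6 260.5  18.5  30.7]
0.036 headtop [397.1 139.8] flange [395.2 153. ]
0.04 headtop [396.9 141.4] flange [395.  154.6]
0.044 headtop [396.6 143. ] flange [394.8 156.1]
```

View pics/c9.png

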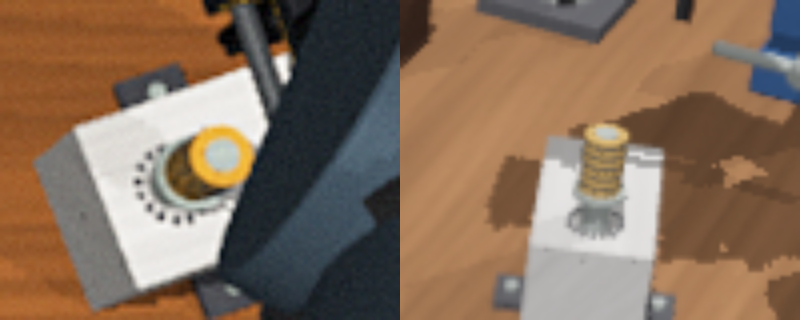

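The side view puts the head top at (397.5,142), which gives a nose depth of about 41-42 mm. It stands upright and the gripper is clear, so I'm handing in.

```bash
python3 -c "
from rig import *
print(hand_in())"
```

```text
the job is handed in; nothing more can be done
None
```

The smaller silencer is locked in the open port and released, and the job is handed in. No verdict was reported.

- **Insertion:** I felt the nose pass the jaws at about 5–6 N. The resistance dropped again where the jaws should snap into the groove. I then felt the rubber seat lightly, with about 4–5 N, well under its 25 N limit.
- **Pull test:** I pulled up to about 10 N and held for more than half a second, and it held. By the spring figures that is about 3 mm of sleeve lift. I then lowered it, opened the fingers and backed off about 110 mm.
- **Last checks:**
  - **Depth and clearance:** The side view puts the nose about 41–42 mm below the mouth (±2 mm), and the gripper is clear of everything.
  - **Tilt:** In the wrist view the head top sat about 2 mm off its predicted place. That suggests a tilt of about 0.02–0.03 rad, under the 0.1 limit.
  - **Grip slip:** After the pull the gripper met resistance 1–2 mm higher than before. I took this as a slip of about 1.3 mm in the grip; the pull force shows the sleeve still lifted enough.
- **Not confirmed:** The jaws, sleeve and seat can't be seen, so locking and sinking back are inferred from the forces. I didn't measure whether the bystanders moved. The bigger silencer showed in the rack in the last side picture, at about its starting place.

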